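# Touch-test a set wax block and pass it

### The job

Check that the wax of the finished block has set: rest the fingertips lightly for a moment on top of the wax block that sits on the green cassette, lift off, then press the green button of the check station to pass the block. Do not pick up or shift anything, do not push hard on the block, and leave the other two pieces, the red button and everything else on the bench alone.

Things in the scene. Friction and masses are not known exactly. Their poses are not given: they have to be found in the camera images.
- station: White check station fixed to the bench, a console 156 x 232 mm, 20 mm high. Origin: centre of its underside, on the bench; x points away from the robot (turned by up to 0.3 rad), y to the left along the row of seats, z up. Three sprung seats stand on it in a row; two push buttons are nearer the robot, at x = -46 mm.
- seat_row (a point): Centre of the middle seat's floor, 37 mm above the bench, at x = +28 mm, y = 0 of the station; the other two seats are 72 mm to its left and right. Each seat is a 52 x 40 mm aluminium plate with a rim 2.5 mm high. It stays up below about 1.5 N, then gives way straight down, at most 12 mm (stop at about 5 N), and springs back.
- green_block: The finished block: green slotted cassette 28 x 40 mm, 6 mm thick, with a cream wax block with a pink spot on top, 13 mm high in all, so that the wax top is 50 mm above the bench. Loose, 17 to 35 g; lies in one of the three seats (any of them) with its 40 mm length along the station's x. Origin: centre of its underside; z up; its own y along the 40 mm length. A touch of more than about 10 N is a hard push.
- orange_cassette: Loose empty orange slotted cassette, 28 x 40 x 6 mm, in another seat. Origin: centre of its underside. Not to be touched.
- wax_mould: Loose grey steel mould filled with wax, 24 x 37 x 9 mm, in the remaining seat. Origin: centre of its underside. Not to be touched.
- green_button (a joint): Travel of the green push button in m: 0 up, 0.006 fully down, where its spring gives 4 N; it springs back. Counts as pressed beyond 0.004.
- green_button_top (a point): Centre of the top face of the green button (24 mm wide, round), at the station's front left, x = -46, y = +50 mm in the station's frame. It is pressed straight down and moves with the button.
- red_button (a joint): Travel of the red push button in m: 0 up, 0.006 fully down. Not to be pressed.
- red_button_top (a point): Centre of the top face of the red button (24 mm wide), at the station's front right, x = -46, y = -50 mm in the station's frame.
- notebook: Brown spiral notebook, 148 x 109 x 13 mm, loose on the bench at the right. Origin: centre of its underside.
- marker_1: White marker with blue cap, 135 mm long, 16 mm thick, loose on the bench at the right front. Origin: centre of its underside.
- forceps_3: Steel forceps with a blue band, 118 mm long, 11 mm high, loose on the bench at the right front. Origin: centre of its underside.
- tape_roll: Roll of beige tape, 98 mm across, 25 mm high, loose behind the station. Origin: centre of its underside.
- bench_timer: White bench timer, 68 x 40 x 58 mm, loose behind the station at the left. Origin: centre of its underside.
Mind the look-alikes: they are no part of the job. What is shaped like the green_block but purple or turquoise is not meant.

How it is judged:
By the outcome, as a careful person would: the job done as asked, in the order asked, and still so for the second after the job is handed in, with the robot touching nothing.
It also fails if it takes over 38 s, if anything falls off the work surface, if the arm or the gripper's body presses on something with over 40 N, if the wrist force passes 120 N, or if a joint passes its speed limit or range.

### The arm

A 6-joint arm with a two-finger parallel gripper is mounted at the origin on a cart in front of the work surface, level with it; the furniture and walls round the work are solid. World frame = base frame: x ahead of the robot, y to its left, z up, the work surface at z = 0. Lengths are in m, angles in rad, forces in N, time in s.
With the tool pointing down it reaches from about 0.25 to 0.725 m from the base axis. Payload 4 kg.
Tool frame: the origin (TCP) lies midway between the tips of the shut fingers; the grasp point (between the pads) lies 19 mm behind it; z points along the fingers, y is the line along which they close (so a half turn about z gives the same grasp; the last joint's range is limited). The gripper opens to 85 mm and grips with 20 to 120 N. Pads are 22 mm wide; open, the fingers measure 114 mm over their backs; the gripper's body (76 mm by 85 mm) begins 54 mm behind the grasp point. The pads swing forward as they close: fully open they stand 13 mm farther back than shut.
Start: joints at [1.317, 0.241, 0.005, 1.335, 0, 1.571], TCP at [0.126, 0.484, 0.2] pointing down, gripper open.
Joint ranges: [-2.72, 2.72], [-1.05, 1.87], [-1.09, 1.28], [-1.99, 2.15], [-1.42, 1.44], [-3.14, 3.14]. Speed limits (rad/s): [2.79, 2.79, 3.14, 3.14, 3.14, 3.14].

### API

Orientations are given as a rotation vector (axis times angle).
In Python, from rig import manip gives the robot as it stands.
- The arm moves only by the tool send_rows, never from a script. Its argument "steps" is a list of rows, each an object of numbers: "x", "y", "z": the shift along the world's x, y, z in cm; "roll": the turn about the world's z in rad. A call has 1 to 20 rows; each row shifts and turns the commanded pose from where the row before left it; what a row does not reach is not made up. A row lasts 1/12 s, in which the tool goes at most 41.7 mm and 7.16 degrees, less where a joint would pass 70% of its speed; a pose out of reach is approached as far as the arm can. A call with a gripper value outside its range is refused whole. "grip" is the gripper's target within -1 to 1 (shut at 1, half-way at 0, fully open at -1), set as the call begins (left out, the last holds). The fingers move at their own pace and stop on an object; "newtons" is the grip in N (left out, the last holds). Time passes only in rows, so rows that do not move let the fingers close. It gives the time, the measured TCP pose, the force, the opening and the grip force at its end, in the units of the state.
- manip.sense(): the state, without advancing time (a new reading comes with each control period).
- manip.get_image(name): name is "side" or "top"; returns a dict with "img" (384x512x3 uint8, red, green, blue), "depth" (384x512 float32, m along the optical axis (not along the pixel's ray), 0 where there is no reading), "intrinsics" (3x3 intrinsics, pixels), "rvec" (rotation vector, rad) and "tvec" (3), from world to camera coordinates, as OpenCV has them. Camera axes: x right, y down, z forward; pixel columns grow to the right and rows downward; lengths in m; the calibration is good to about 2 mm. A picture is of the moment at which its call begins.
- manip.sign_off(): hands the job in; it is judged then, once.
Trained networks look in the newest picture that a camera, given by its name, has taken for a name from the list of things; names that differ only in an ending like _2 or _b are one class to them, and where a whole thing is asked for, a point or a joint stands for the part that bears it (a point fixed in the world has none). Each returns a list of dicts, best first, with "score" (0 to 1); they miss things now and then, are a little off and sometimes report something else, mostly with a low value. They report only what shows in the picture. A call takes as long as a camera call. They do not tell look-alikes from the thing itself.
- manip.look_for(camera, query): "at" ([x, y, z] in m, in the coordinates of the camera as it stood for that picture, good to about 4 mm: the middle of the surface that is visible of it).
- manip.cut_out(camera, query): "pixels" (384x512 bool, what is visible of it).
The state is a dict: "t": time; "joint_positions": joint angles; "joint_velocities": joint speeds; "joint_efforts": joint torques, N m; "position": TCP position; "tcp_rot": TCP orientation; "ft_force": force on the tool from outside, world axes, zero at the start; "wrist_torque": the same for the moment, N m; "width": finger opening in m; "gripper_force": force on a finger pad.
Only numpy, scipy, OpenCV 4.12 (cv2) and the standard library are available. Lean on these libraries where they do the work, as an engineer would, in place of code of your own. Each camera call takes 0.05 s, during which the arm holds its last target. There are 200 camera calls.

## Working session

There is one attempt and no reset: what is moved stays moved. The work goes in short steps, Python scripts to look and compute and a tool call to move; the robot and the scene stay as the last step left them, time stands still between calls to the robot, and variables do not carry over. Pictures are saved under pics/ and viewed, at most 10 in all, crops included, and the job is handed in when it is done.

Besides the shell and the picture viewer there is one more tool, called after ">>>" as name(argument=value, ...) on one line, values as JSON. send_rows: Moves the arm, as the interface text tells. Its arguments: {"type":"object","properties":{"steps":{"type":"array","items":{"type":"object","properties":{"x":{"type":"number"},"y":{"type":"number"},"z":{"type":"number"},"roll":{"type":"number"}}}},"grip":{"type":"number"},"newtons":{"type":"number"}},"required":["steps"]}

```bash
mkdir -p pics
cat > h.py <<'E'
import numpy as np, cv2
from rig import manip
def w(d,p):
    R=cv2.Rodrigues(np.array(d["rvec"],float))[0]
    return R.T@(np.array(p)-np.array(d["tvec"]).ravel())
def pix(d,p):
    return cv2.projectPoints(np.array([p],float),np.array(d["rvec"],float),np.array(d["tvec"],float),np.array(d["intrinsics"],float),None)[0].ravel()
E
python3 - <<'E'
from h import *
ims=[]
for c in ("top","side"):
    d=manip.get_image(c); cv2.imwrite(f"pics/{c}0.png",d["img"][...,::-1])
    for q in ("station","green_block","orange_cassette","wax_mould","green_button_top","red_button_top"):
        for r in manip.look_for(c,q)[:3]:
            p=w(d,r["at"]); print(c,q,round(r["score"],2),p.round(4),pix(d,p).round())
s=manip.sense();print(s["t"],s["position"],s["tcp_rot"],s["width"],s["ft_force"])
E
```

```text
top station 0.82 [ 0.4924 -0.0781  0.0193] [238. 244.]
top green_block 0.72 [ 0.5357 -0.1507  0.048 ] [272. 221.]
top green_block 0.62 [ 0.6458 -0.146   0.0109] [267. 174.]
top green_block 0.48 [0.529  0.1079 0.0143] [152. 230.]
top orange_cassette 0.74 [ 0.5351 -0.0102  0.045 ] [205. 223.]
top wax_mould 0.57 [ 0.5345 -0.0779  0.0433] [237. 223.]
side station 0.62 [ 0.5003 -0.1388  0.02  ] [212. 230.]
side green_block 0.69 [ 0.5301 -0.1621  0.0436] [226. 224.]
side green_block 0.45 [ 0.6461 -0.1459  0.008 ] [281. 235.]
side orange_cassette 0.5 [ 0.5409 -0.0147  0.0446] [230. 197.]
side wax_mould 0.48 [ 0.5332 -0.0948  0.0413] [227. 212.]
side wax_mould 0.27 [ 0.4308 -0.2551  0.0019] [174. 265.]
side green_button_top 0.6 [ 0.4628 -0.0361  0.0433] [196. 202.]
side red_button_top 0.55 [ 0.4614 -0.1378  0.0393] [193. 221.]
side red_button_top 0.35 [ 0.4624 -0.0345  0.0397] [196. 203.]
0.7 [0.12555193 0.48398585 0.20023179] [3.97589511e-01 3.11630219e+00 4.95987168e-05] 0.08558398040440206 [-0.15148082 -0.01362856  0.07924998]
```

View pics/top0.png

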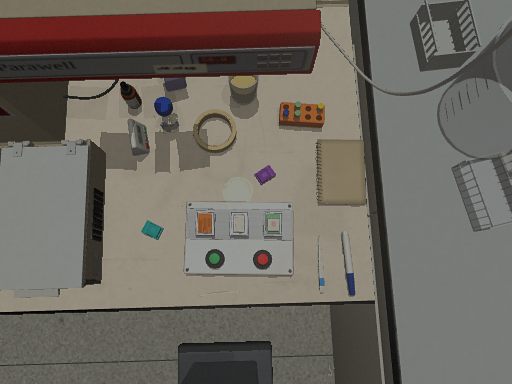

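View pics/side0.png

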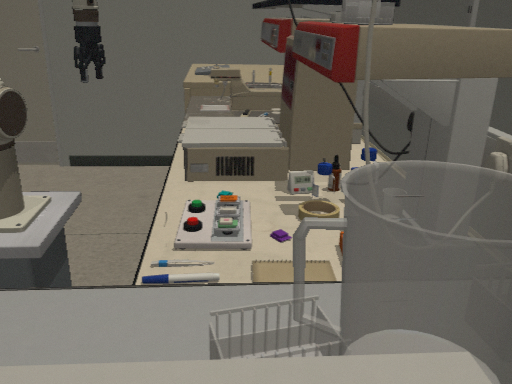

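The top picture shows the station, with orange at (205,223), the grey mould at (238,223) and the green cassette with cream wax at (272,222). The green button is at (214,259) and the red at (262,259).

Candidates shaped like the block are (272,222) green, (265,174) purple and (152,230) turquoise. Only the first is green with cream wax and sits in a seat, so I'll confirm it in a crop and measure accurately.

Run:
```python
from h import *
d=manip.get_image("top"); im=d["img"]; K=np.array(d["intrinsics"]); Z=d["depth"]
cv2.imwrite("pics/crop.png",cv2.resize(im[160:285,130:310],None,fx=4,fy=4,interpolation=cv2.INTER_CUBIC)[...,::-1])
def wz(u,v): 
    z=Z[int(v),int(u)]; return w(d,[(u-K[0,2])/K[0,0]*z,(v-K[1,2])/K[1,1]*z,z])
def onplane(u,v,h):
    a=w(d,[0,0,0]);b=w(d,[(u-K[0,2])/K[0,0],(v-K[1,2])/K[1,1],1]); t=(h-a[2])/(b[2]-a[2]); return a+t*(b-a)
hsv=cv2.cvtColor(im,cv2.COLOR_RGB2HSV); H,S,V=cv2.split(hsv)
sub=np.zeros(H.shape,bool); sub[200:278,183:296]=1
def rep(n,m,h):
    k,l,st,c=cv2.connectedComponentsWithStats((m&sub).astype(np.uint8))
    for i in range(1,k):
        if st[i,4]>30: print(n,st[i],c[i].round(1),onplane(*c[i],h).round(4), "depth z",np.median([wz(x,y)[2] for y,x in np.argwhere(l==i)]).round(4))
rep("green",(abs(H.astype(int)-65)<22)&(S>90),.04)
rep("red",((H<6)|(H>174))&(S>120),.04)
rep("orange",(H>=6)&(H<18)&(S>140),.043)
for c,q,h in (("top","station",.02),("top","green_block",.05),("top","wax_mould",.046),("top","orange_cassette",.043)):
    r=manip.cut_out(c,q)[0]; m=r["pixels"].astype(np.uint8)
    pts=np.argwhere(m)[:,::-1]; P=np.array([onplane(*p,h)[:2] for p in pts]).astype(np.float32)
    print(q,round(r["score"],2),len(pts),P.mean(0),cv2.minAreaRect(P))
print("box corner",wz(100,285),wz(80,280),wz(60,200),wz(90,160),"timer",wz(140,135), "shelf",wz(200,60),wz(312,70))
s=Z[200:300,130:310]; print("cam",w(d,[0,0,0]))
```

```text
green [209 253  11  11  97] [214. 258.] [ 0.4631 -0.0274  0.04  ] depth z 0.0431
red [257 253  11  12  98] [262.2 258.7] [ 0.4584 -0.1272  0.04  ] depth z 0.0429
orange [198 214  14  18 236] [204.1 222.4] [ 0.5373 -0.008   0.043 ] depth z 0.0435
station 0.57 7043 [ 0.5020581  -0.07976654] ((0.5067299604415894, -0.07908698916435242), (0.2329307347536087, 0.1566261202096939), 86.8809814453125)
green_block 0.77 238 [ 0.53196025 -0.15041953] ((0.5318499803543091, -0.15113820135593414), (0.027128608897328377, 0.03576132282614708), 87.64961242675781)
wax_mould 0.65 172 [ 0.535093   -0.08117461] ((0.5355949401855469, -0.08134865760803223), (0.020989319309592247, 0.033632662147283554), 88.2569351196289)
orange_cassette 0.56 303 [ 0.53755313 -0.00889094] ((0.5382398962974548, -0.00887659564614296), (0.031609054654836655, 0.042465269565582275), 89.14067077636719)
box corner [0.41525596 0.21929124 0.003643  ] [0.42727039 0.21763969 0.11717384] [0.58004306 0.26252334 0.12027496] [0.66561327 0.21733003 0.09580091] timer [0.73675373 0.13211412 0.03617655] shelf [ 0.71532052 -0.04002427  0.39246312] [ 0.71584938 -0.19834253  0.35326315]
cam [ 0.42902344 -0.09481597  0.90822926]
```

View pics/crop.png

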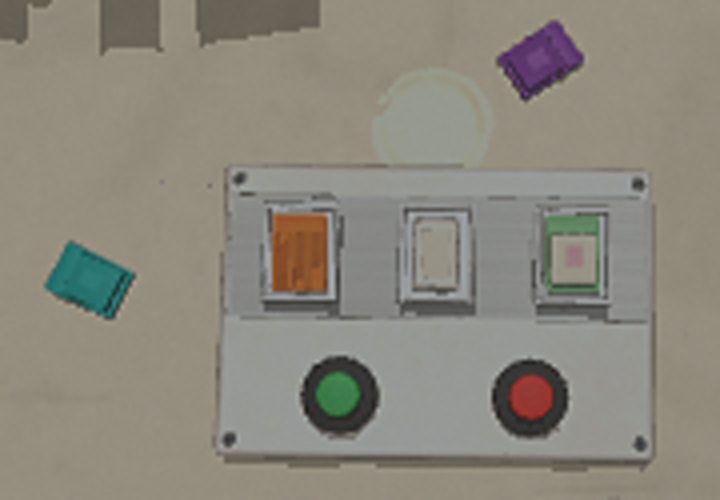

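The crop confirms it: green cassette with cream wax and a pink spot in the right seat, at about (573,257) in the crop. The wax centre is near (0.529,-0.152) and the green button near (0.463,-0.027). I'll shut the fingers and travel there at z = 0.2.

>>> send_rows(steps=[{"x":2,"y":-3.2,"roll":0.01},{"x":2,"y":-3.2,"roll":0.01},{"x":2,"y":-3.2,"roll":0.01},{"x":2,"y":-3.2,"roll":0.01},{"x":2,"y":-3.2,"roll":0.01},{"x":2,"y":-3.2,"roll":0.01},{"x":2,"y":-3.2,"roll":0.01},{"x":2,"y":-3.2,"roll":0.01},{"x":2,"y":-3.2,"roll":0.01},{"x":2,"y":-3.2,"roll":0.01},{"x":2,"y":-3.2,"roll":0.01},{"x":2,"y":-3.2,"roll":0.01},{"x":2,"y":-3.2,"roll":0.01},{"x":2,"y":-3.2,"roll":0.01},{"x":2,"y":-3.2,"roll":0.01},{"x":2,"y":-3.2,"roll":0.01},{"x":2,"y":-3.2,"roll":0.01},{"x":2,"y":-3.2,"roll":0.01},{"x":2,"y":-3.2,"roll":0.01},{"x":2,"y":-3.2,"roll":0.01}], grip=1, newtons=20)

```text
invalid input
```

>>> send_rows(steps=[{"x":2.0,"y":-3.2,"z":0.0,"roll":0.01},{"x":2.0,"y":-3.2,"z":0.0,"roll":0.01}], grip=1.0)

```text
t: 1.12
position: [0.1653, 0.4202, 0.1997]
tcp_rot: [0.36, 3.121, -0.0]
ft_force: [1.3, -0.2, -0.2]
width: 0.0639
gripper_force: 0.0
```

>>> send_rows(steps=[{"x":2.0,"y":-3.2,"z":0.0,"roll":0.01},{"x":2.0,"y":-3.2,"z":0.0,"roll":0.01},{"x":2.0,"y":-3.2,"z":0.0,"roll":0.01},{"x":2.0,"y":-3.2,"z":0.0,"roll":0.01},{"x":2.0,"y":-3.2,"z":0.0,"roll":0.01},{"x":2.0,"y":-3.2,"z":0.0,"roll":0.01},{"x":2.0,"y":-3.2,"z":0.0,"roll":0.01},{"x":2.0,"y":-3.2,"z":0.0,"roll":0.01},{"x":2.0,"y":-3.2,"z":0.0,"roll":0.01},{"x":2.0,"y":-3.2,"z":0.0,"roll":0.01},{"x":2.0,"y":-3.2,"z":0.0,"roll":0.01},{"x":2.0,"y":-3.2,"z":0.0,"roll":0.01},{"x":2.0,"y":-3.2,"z":0.0,"roll":0.01},{"x":2.0,"y":-3.2,"z":0.0,"roll":0.01},{"x":2.0,"y":-3.2,"z":0.0,"roll":0.01},{"x":2.0,"y":-3.2,"z":0.0,"roll":0.01},{"x":2.0,"y":-3.2,"z":0.0,"roll":0.01},{"x":2.0,"y":-3.2,"z":0.0,"roll":0.01}])

```text
t: 2.62
position: [0.5262, -0.1579, 0.2002]
tcp_rot: [0.084, 3.14, 0.0]
ft_force: [0.1, 0.3, 0.5]
width: -0.0001
gripper_force: 0.0
```

>>> send_rows(steps=[{"x":0.3,"y":0.5,"z":-2.0},{"x":0.0,"y":0.0,"z":-2.5},{"x":0.0,"y":0.0,"z":-2.5},{"x":0.0,"y":0.0,"z":-2.5},{"x":0.0,"y":0.0,"z":-2.0},{"x":0.0,"y":0.0,"z":-1.0},{"x":0.0,"y":0.0,"z":0.0},{"x":0.0,"y":0.0,"z":0.0}])

```text
invalid input
```

Run:
```python
from h import *
for c,x,y in (("top",185,170),("side",150,150)):
    d=manip.get_image(c); cv2.imwrite(f"pics/{c}1.png",cv2.resize(d["img"][y:y+120,x:x+150],None,fx=5,fy=5,interpolation=cv2.INTER_CUBIC)[...,::-1])
    s=manip.sense(); print(c,pix(d,s["position"]),pix(d,[.529,-.152,.05]))
print(s["position"],s["ft_force"])
```

```text
top [285.07773328 212.94124054] [272.99470967 223.82128654]
side [224.98936743 150.47914646] [225.65760219 218.97636111]
[ 0.52771754 -0.16051182  0.19878375] [-0.01419909  0.33056577 -0.27511364]
```

View pics/side1.png

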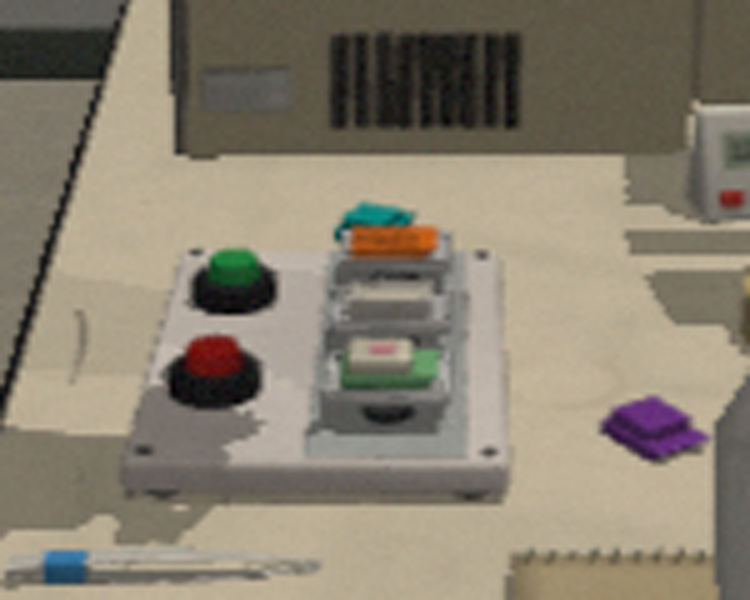

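The side crop shows the wax top around (380,347), and the projected target lands at (378,345), so they agree. The rows seem to need all four fields.

>>> send_rows(steps=[{"x":0.1,"y":0.6,"z":-2.0,"roll":0.0},{"x":0.0,"y":0.0,"z":-2.5,"roll":0.0},{"x":0.0,"y":0.0,"z":-2.5,"roll":0.0},{"x":0.0,"y":0.0,"z":-2.5,"roll":0.0},{"x":0.0,"y":0.0,"z":-2.0,"roll":0.0},{"x":0.0,"y":0.0,"z":-1.0,"roll":0.0},{"x":0.0,"y":0.0,"z":0.0,"roll":0.0},{"x":0.0,"y":0.0,"z":0.0,"roll":0.0},{"x":0.0,"y":0.0,"z":0.0,"roll":0.0},{"x":0.0,"y":0.0,"z":0.0,"roll":0.0}])

```text
t: 3.55
position: [0.5279, -0.1503, 0.077]
tcp_rot: [0.084, 3.137, -0.001]
ft_force: [0.1, 0.5, -0.1]
width: 0.0005
gripper_force: 0.0
```

Run:
```python
from h import *
for c,x,y in (("side",150,150),):
    d=manip.get_image(c); cv2.imwrite(f"pics/{c}2.png",cv2.resize(d["img"][y:y+120,x:x+150],None,fx=5,fy=5,interpolation=cv2.INTER_CUBIC)[...,::-1])
    s=manip.sense(); print(c,pix(d,s["position"]))
print(s["t"],s["position"],s["ft_force"],s["joint_velocities"])
```

```text
side [225.03848465 206.64286499]
3.6 [ 0.52778789 -0.15033088  0.07688445] [0.31629463 0.19586071 0.83865784] [-0.00063057  0.00395937 -0.00827987 -0.00264884 -0.00083961 -0.00051599]
```

View pics/side2.png

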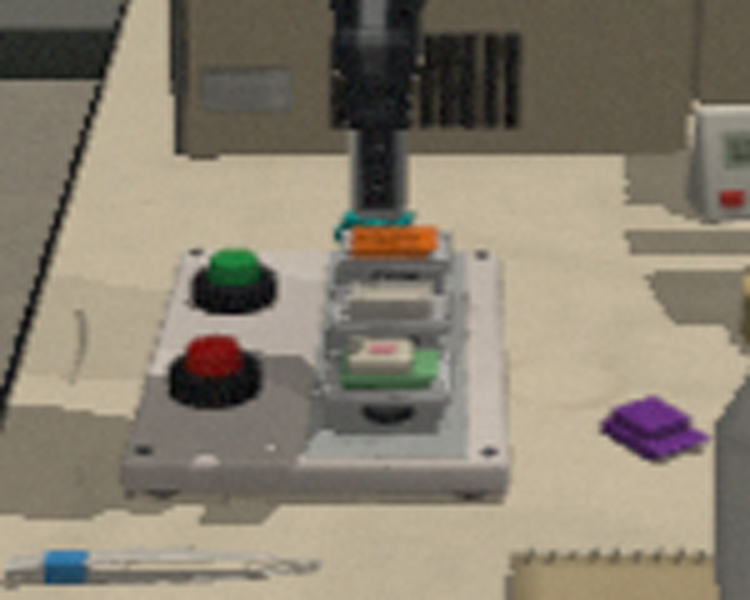

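The fingertips appear at crop row 212, but the reported TCP projects to row 283. I need to resolve that mismatch before going down, so I'll check depth in both cameras.

Run:
```python
from h import *
d=manip.get_image("side"); K=np.array(d["intrinsics"]); Z=d["depth"]
for v in (155,170,180,186,190,192,194,197,200,206,212,219):
    for u in (225,):
        z=Z[v,u]; print(u,v,w(d,[(u-K[0,2])/K[0,0]*z,(v-K[1,2])/K[1,1]*z,z]).round(4))
d=manip.get_image("top");K=np.array(d["intrinsics"]); Z=d["depth"]
cv2.imwrite("pics/top2.png",cv2.resize(d["img"][150:290,180:330],None,fx=4,fy=4)[...,::-1]); print(pix(d,manip.sense()["position"]))
for u,v in ((277,222),(272,222),(275,218)):
    z=Z[v,u]; print(u,v,w(d,[(u-K[0,2])/K[0,0]*z,(v-K[1,2])/K[1,1]*z,z]).round(4))
```

```text
225 155 [ 0.527  -0.207   0.2032]
225 170 [ 0.5274 -0.177   0.1644]
225 180 [ 0.5277 -0.1586  0.1375]
225 186 [ 0.5276 -0.1627  0.1264]
225 190 [ 0.5276 -0.1637  0.1183]
225 192 [ 0.5277 -0.1575  0.1116]
225 194 [0.5313 0.0938 0.0117]
225 197 [ 0.5298 -0.0082  0.043 ]
225 200 [ 0.5296 -0.0219  0.0408]
225 206 [ 0.5289 -0.0711  0.0458]
225 212 [ 0.5285 -0.0922  0.0403]
225 219 [ 0.5277 -0.1506  0.0494]
[272.95630605 223.10010389]
277 222 [ 0.467  -0.1189  0.593 ]
272 222 [ 0.4672 -0.1151  0.5931]
275 218 [ 0.429  -0.0948  0.9082]
```

View pics/top2.png

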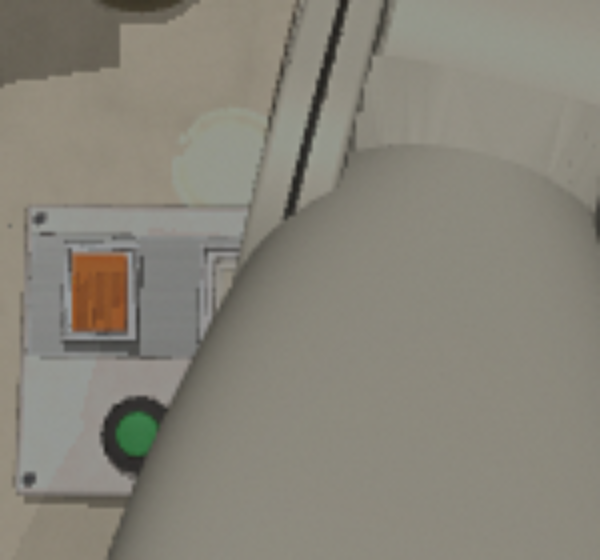

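The body height matches the pose, but the visible fingers end near z = 0.11 and not at 0.077. So contact could come at a reported z anywhere from about 0.05 down to 0.017. The seat yields softly, with up to 12 mm of give below 5 N, so I'll go down in small steps watching the force.

>>> send_rows(steps=[{"x":0.0,"y":-0.1,"z":-0.4,"roll":0.0},{"x":0.0,"y":-0.1,"z":-0.4,"roll":0.0},{"x":0.0,"y":0.0,"z":-0.4,"roll":0.0},{"x":0.0,"y":0.0,"z":-0.4,"roll":0.0},{"x":0.0,"y":0.0,"z":-0.3,"roll":0.0},{"x":0.0,"y":0.0,"z":0.0,"roll":0.0},{"x":0.0,"y":0.0,"z":0.0,"roll":0.0}])

```text
t: 4.28
position: [0.5262, -0.1519, 0.0557]
tcp_rot: [-0.084, -3.14, -0.0]
ft_force: [-0.1, -0.0, -0.8]
width: -0.0002
gripper_force: 0.0
```

Run:
```python
from h import *
d=manip.get_image("side"); K=np.array(d["intrinsics"]); Z=d["depth"]
cv2.imwrite("pics/side3.png",cv2.resize(d["img"][150:240,185:275],None,fx=6,fy=6,interpolation=cv2.INTER_CUBIC)[...,::-1])
s=manip.sense(); print(s["t"],s["position"],s["ft_force"],s["width"],pix(d,s["position"]))
for v in range(180,222,2):
    z=Z[v,225]; print(v,w(d,[(225-K[0,2])/K[0,0]*z,(v-K[1,2])/K[1,1]*z,z]).round(3))
```

```text
4.3333 [ 0.5264915  -0.15197644  0.05603375] [-0.26048793 -0.17620256  0.13638673] -0.00012847252982942667 [224.43576919 216.30548442]
180 [ 0.527 -0.196  0.151]
182 [ 0.527 -0.183  0.142]
184 [ 0.527 -0.185  0.138]
186 [ 0.528 -0.168  0.128]
188 [ 0.528 -0.165  0.123]
190 [ 0.528 -0.16   0.117]
192 [ 0.528 -0.166  0.115]
194 [ 0.528 -0.159  0.108]
196 [ 0.528 -0.166  0.106]
198 [ 0.528 -0.162  0.1  ]
200 [ 0.528 -0.163  0.097]
202 [ 0.528 -0.157  0.09 ]
204 [0.53  0.    0.022]
206 [ 0.529 -0.071  0.046]
208 [ 0.529 -0.078  0.044]
210 [ 0.529 -0.092  0.045]
212 [ 0.529 -0.093  0.041]
214 [ 0.528 -0.104  0.04 ]
216 [ 0.528 -0.102  0.035]
218 [ 0.528 -0.147  0.05 ]
220 [ 0.528 -0.157  0.05 ]
```

View pics/side3.png

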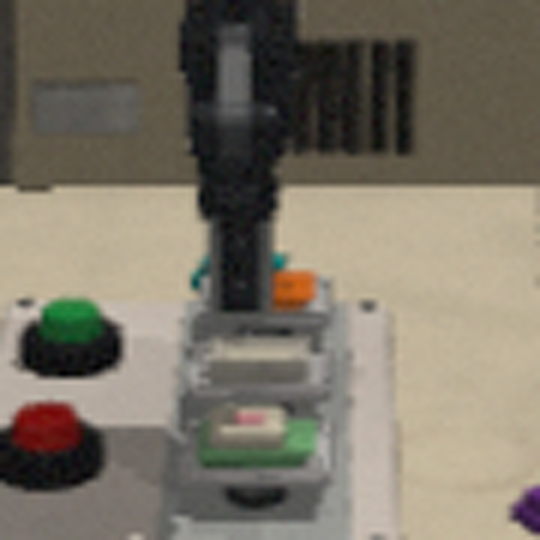

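The visible tip is at about z = 0.09 while the reported z is 0.056, so the 34 mm offset holds. I'll take a 12 mm step and check force; if the pose were right after all, the seat would yield softly.

>>> send_rows(steps=[{"x":0.1,"y":0.0,"z":-0.4,"roll":0.0},{"x":0.1,"y":0.0,"z":-0.4,"roll":0.0},{"x":0.0,"y":0.0,"z":-0.4,"roll":0.0},{"x":0.0,"y":0.0,"z":0.0,"roll":0.0},{"x":0.0,"y":0.0,"z":0.0,"roll":0.0}])

```text
t: 4.75
position: [0.5281, -0.1519, 0.0437]
tcp_rot: [-0.084, -3.139, -0.0]
ft_force: [0.5, 0.1, -0.0]
width: -0.0002
gripper_force: 0.0
```

```bash
cat > chk.py <<'E'
from h import *
F=[]
for i in range(4):
    d=manip.get_image("side"); s=manip.sense(); F.append(s["ft_force"])
K=np.array(d["intrinsics"]); Z=d["depth"]
print(s["t"],s["position"].round(4),np.mean(F,0).round(2),np.std(F,0).round(2))
for c in (221,225):
  tip=[w(d,[(c-K[0,2])/K[0,0]*Z[v,c],(v-K[1,2])/K[1,1]*Z[v,c],Z[v,c]]) for v in range(180,226)]
  print(c,[(v+180,)+tuple(p[1:].round(3)) for v,p in enumerate(tip)][16:])
E
python3 chk.py
```

```text
4.95 [ 0.5287 -0.1521  0.0444] [ 0.01 -0.38  0.04] [0.62 0.38 0.27]
221 [(196, np.float64(-0.161), np.float64(0.105)), (197, np.float64(-0.158), np.float64(0.101)), (198, np.float64(-0.157), np.float64(0.099)), (199, np.float64(-0.162), np.float64(0.098)), (200, np.float64(-0.159), np.float64(0.095)), (201, np.float64(-0.159), np.float64(0.093)), (202, np.float64(-0.155), np.float64(0.089)), (203, np.float64(-0.158), np.float64(0.088)), (204, np.float64(-0.159), np.float64(0.086)), (205, np.float64(-0.159), np.float64(0.084)), (206, np.float64(-0.16), np.float64(0.082)), (207, np.float64(-0.158), np.float64(0.08)), (208, np.float64(-0.079), np.float64(0.044)), (209, np.float64(-0.081), np.float64(0.043)), (210, np.float64(-0.091), np.float64(0.045)), (211, np.float64(-0.093), np.float64(0.043)), (212, np.float64(-0.094), np.float64(0.041)), (213, np.float64(-0.093), np.float64(0.038)), (214, np.float64(-0.103), np.float64(0.04)), (215, np.float64(-0.098), np.float64(0.036)), (216, np.float64(-0.099), np.float64(0.034)), (217, np.float64(-0.075), np.float64(0.021)), (218, np.float64(-
[... 1024 characters left out ...]
float64(0.046)), (211, np.float64(-0.089), np.float64(0.041)), (212, np.float64(-0.095), np.float64(0.041)), (213, np.float64(-0.093), np.float64(0.038)), (214, np.float64(-0.1), np.float64(0.039)), (215, np.float64(-0.102), np.float64(0.037)), (216, np.float64(-0.1), np.float64(0.034)), (217, np.float64(-0.085), np.float64(0.025)), (218, np.float64(-0.147), np.float64(0.05)), (219, np.float64(-0.154), np.float64(0.051)), (220, np.float64(-0.156), np.float64(0.049)), (221, np.float64(-0.163), np.float64(0.05)), (222, np.float64(-0.165), np.float64(0.049)), (223, np.float64(-0.165), np.float64(0.047)), (224, np.float64(-0.167), np.float64(0.046)), (225, np.float64(-0.169), np.float64(0.044))]
```

No force at 0.044, which confirms that the tips are about 34 mm higher than reported. Contact should come at reported z ≈ 0.016.

>>> send_rows(steps=[{"x":0.0,"y":0.0,"z":-0.5,"roll":0.0},{"x":0.0,"y":0.0,"z":-0.5,"roll":0.0},{"x":0.0,"y":0.0,"z":-0.5,"roll":0.0},{"x":0.0,"y":0.0,"z":-0.4,"roll":0.0},{"x":0.0,"y":0.0,"z":-0.2,"roll":0.0},{"x":0.0,"y":0.0,"z":0.0,"roll":0.0},{"x":0.0,"y":0.0,"z":0.0,"roll":0.0}])

```text
t: 5.53
position: [0.5284, -0.152, 0.0229]
tcp_rot: [-0.085, -3.14, -0.0]
ft_force: [-0.6, -0.5, -0.1]
width: -0.0001
gripper_force: 0.0
```

```bash
python3 chk.py|sed 's/np.float64//g'|cut -c1-900
```

```text
5.7333 [ 0.5288 -0.1521  0.0235] [ 0.28 -0.01 -0.15] [0.48 0.28 0.19]
221 [(196, (-0.196), (0.118)), (197, (-0.192), (0.114)), (198, (-0.189), (0.111)), (199, (-0.186), (0.108)), (200, (-0.183), (0.105)), (201, (-0.181), (0.102)), (202, (-0.158), (0.09)), (203, (-0.157), (0.088)), (204, (-0.16), (0.087)), (205, (-0.158), (0.084)), (206, (-0.159), (0.082)), (207, (-0.159), (0.08)), (208, (-0.161), (0.078)), (209, (-0.157), (0.074)), (210, (-0.159), (0.073)), (211, (-0.159), (0.071)), (212, (-0.156), (0.067)), (213, (-0.158), (0.066)), (214, (-0.159), (0.064)), (215, (-0.158), (0.062)), (216, (-0.156), (0.059)), (217, (-0.077), (0.022)), (218, (-0.148), (0.051)), (219, (-0.154), (0.051)), (220, (-0.154), (0.049)), (221, (-0.158), (0.048)), (222, (-0.165), (0.049)), (223, (-0.166), (0.047)), (224, (-0.162), (0.043)), (225, (-0.167), (0.043))]
225 [(196, (-0.196), (0.118)), (197, (-0.181), (0.11)), (198, (-0.185), (0.11)), (199, (-0.183), (0.107)), (200, (-0.184), (0.105)), (201, (-0.181), (0.102)), (202, (-0.168), (0.094)), (203, (-0.167), (0.092)), (204, (-0.168), (0.09)), (205, (-0.165), (0.086)), (206, (-0.164), (0.084)), (207, (-0.167), (0.083)), (208, (-0.166), (0.08)), (209, (-0.164), (0.077)), (210, (-0.168), (0.077)), (211, (-0.167), (0.074)), (212, (-0.164), (0.071)), (213, (-0.164), (0.068)), (214, (-0.165), (0.067)), (215, (-0.168), (0.066)), (216, (-0.164), (0.062)), (217, (-0.157), (0.057)), (218, (-0.16), (0.056)), (219, (-0.153), (0.05)), (220, (-0.159), (0.051)), (221, (-0.161), (0.049)), (222, (-0.164), (0.049)), (223, (-0.164), (0.046)), (224, (-0.164), (0.044)), (225, (-0.168), (0.044))]
```

>>> send_rows(steps=[{"x":0.0,"y":0.0,"z":-0.2,"roll":0.0},{"x":0.0,"y":0.0,"z":-0.1,"roll":0.0},{"x":0.0,"y":0.0,"z":-0.1,"roll":0.0},{"x":0.0,"y":0.0,"z":-0.1,"roll":0.0},{"x":0.0,"y":0.0,"z":0.0,"roll":0.0}])

```text
t: 6.15
position: [0.5285, -0.152, 0.018]
tcp_rot: [-0.085, -3.14, -0.0]
ft_force: [-0.3, 0.7, 0.7]
width: -0.0
gripper_force: 0.4
```

>>> send_rows(steps=[{"x":0.0,"y":0.0,"z":-0.1,"roll":0.0},{"x":0.0,"y":0.0,"z":0.0,"roll":0.0}])

```text
t: 6.32
position: [0.5285, -0.152, 0.0172]
tcp_rot: [0.085, 3.14, -0.0]
ft_force: [-0.5, -0.7, 1.2]
width: -0.0
gripper_force: 0.5
```

```bash
python3 chk.py|head -1
```

```text
6.5167 [ 0.5285 -0.152   0.0173] [-0.37  0.12  0.84] [0.22 0.4  0.7 ]
```

>>> send_rows(steps=[{"x":0.0,"y":0.0,"z":-0.1,"roll":0.0},{"x":0.0,"y":0.0,"z":0.0,"roll":0.0},{"x":0.0,"y":0.0,"z":0.0,"roll":0.0}])

```text
t: 6.77
position: [0.5286, -0.152, 0.0162]
tcp_rot: [0.084, 3.14, -0.0]
ft_force: [0.9, 0.5, 2.0]
width: 0.0001
gripper_force: 0.7
```

```bash
python3 chk.py|head -1
```

```text
6.9667 [ 0.5286 -0.152   0.0162] [ 0.16 -0.49  1.31] [0.13 0.51 0.32]
```

Contact is clear: the force rose 0.7, 0.8, then 1.3 N, and the pad force is now non-zero. I'll hold briefly, lift straight up and move over to the green button.

>>> send_rows(steps=[{"x":0.0,"y":0.0,"z":0.0,"roll":0.0},{"x":0.0,"y":0.0,"z":0.0,"roll":0.0},{"x":0.0,"y":0.0,"z":0.0,"roll":0.0},{"x":0.0,"y":0.0,"z":0.3,"roll":0.0},{"x":0.0,"y":0.0,"z":0.8,"roll":0.0},{"x":0.0,"y":0.0,"z":1.5,"roll":0.0},{"x":0.0,"y":0.0,"z":2.0,"roll":0.0},{"x":0.0,"y":0.0,"z":1.0,"roll":0.0},{"x":-1.0,"y":2.0,"z":0.0,"roll":0.0},{"x":-1.5,"y":3.0,"z":0.0,"roll":0.0},{"x":-1.5,"y":3.0,"z":0.0,"roll":0.0},{"x":-1.5,"y":3.0,"z":0.0,"roll":0.0},{"x":-1.0,"y":1.5,"z":0.0,"roll":0.0},{"x":0.0,"y":0.0,"z":0.0,"roll":0.0},{"x":0.0,"y":0.0,"z":0.0,"roll":0.0},{"x":0.0,"y":0.0,"z":0.0,"roll":0.0}])

```text
t: 8.3
position: [0.4646, -0.0275, 0.0727]
tcp_rot: [0.084, 3.139, -0.001]
ft_force: [-0.0, 0.6, 1.0]
width: 0.0001
gripper_force: 0.0
```

Run:
```python
from h import *
d=manip.get_image("side"); cv2.imwrite("pics/side4.png",cv2.resize(d["img"][150:240,165:275],None,fx=6,fy=6,interpolation=cv2.INTER_CUBIC)[...,::-1])
s=manip.sense(); print(s["t"],s["position"],s["ft_force"],pix(d,[.4632,-.0272,.043]),pix(d,s["position"]+[0,0,.034]))
```

```text
8.35 [ 0.46464857 -0.02774527  0.07260376] [-0.05972534 -0.04938789  0.06377374] [196.19145887 200.17600351] [196.17791702 174.07098095]
```

View pics/side4.png

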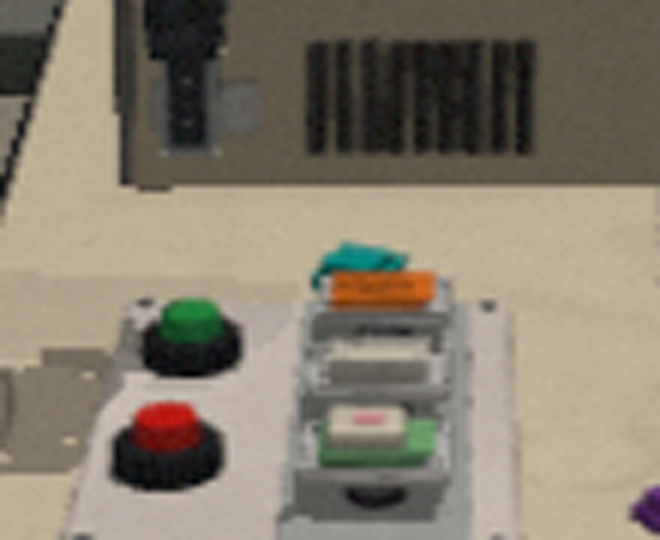

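The block sits unchanged at (370,435), and the fingers at (190,150) are above the green button at (190,318). Going down; contact should come at reported z ≈ 0.009.

>>> send_rows(steps=[{"x":-0.1,"y":0.0,"z":-1.5,"roll":0.0},{"x":0.0,"y":0.0,"z":-2.0,"roll":0.0},{"x":0.0,"y":0.0,"z":-1.5,"roll":0.0},{"x":0.0,"y":0.0,"z":-0.6,"roll":0.0},{"x":0.0,"y":0.0,"z":-0.3,"roll":0.0},{"x":0.0,"y":0.0,"z":-0.3,"roll":0.0},{"x":0.0,"y":0.0,"z":-0.2,"roll":0.0},{"x":0.0,"y":0.0,"z":0.0,"roll":0.0},{"x":0.0,"y":0.0,"z":0.0,"roll":0.0}])

```text
t: 9.1
position: [0.4633, -0.0274, 0.0089]
tcp_rot: [0.085, 3.139, -0.001]
ft_force: [-0.5, -0.5, 2.2]
width: 0.0003
gripper_force: 1.0
```

```bash
python3 chk.py|head -1
```

```text
9.3 [ 0.4633 -0.0271  0.0088] [ 0.09 -1.46  1.96] [0.06 0.39 0.24]
```

>>> send_rows(steps=[{"x":0.0,"y":0.0,"z":-0.2,"roll":0.0},{"x":0.0,"y":0.0,"z":-0.2,"roll":0.0},{"x":0.0,"y":0.0,"z":0.0,"roll":0.0},{"x":0.0,"y":0.0,"z":0.0,"roll":0.0}])

```text
t: 9.63
position: [0.4634, -0.0271, 0.0049]
tcp_rot: [0.084, 3.139, -0.0]
ft_force: [-0.5, -0.5, 7.2]
width: -0.0001
gripper_force: 3.6
```

```bash
python3 chk.py|head -1
```

```text
9.8333 [ 0.4634 -0.0271  0.0049] [-0.85 -1.94  7.08] [0.33 0.21 0.46]
```

At 7 N it is past the 4 N full-travel force, so the button is bottomed. Lifting off straight up.

>>> send_rows(steps=[{"x":0.0,"y":0.0,"z":0.5,"roll":0.0},{"x":0.0,"y":0.0,"z":1.0,"roll":0.0},{"x":0.0,"y":0.0,"z":2.0,"roll":0.0},{"x":0.0,"y":0.0,"z":3.0,"roll":0.0},{"x":0.0,"y":0.0,"z":3.0,"roll":0.0},{"x":0.0,"y":0.0,"z":2.0,"roll":0.0},{"x":0.0,"y":0.0,"z":1.0,"roll":0.0},{"x":0.0,"y":0.0,"z":0.0,"roll":0.0},{"x":0.0,"y":0.0,"z":0.0,"roll":0.0},{"x":0.0,"y":0.0,"z":0.0,"roll":0.0}])

```text
t: 10.67
position: [0.4615, -0.0267, 0.128]
tcp_rot: [-0.084, -3.138, -0.001]
ft_force: [0.5, -0.1, -0.1]
width: 0.0001
gripper_force: 0.0
```

Run:
```python
from h import *
d=manip.get_image("side"); cv2.imwrite("pics/side5.png",cv2.resize(d["img"][150:240,165:275],None,fx=6,fy=6,interpolation=cv2.INTER_CUBIC)[...,::-1])
for q in ("green_block","orange_cassette","wax_mould","green_button_top"):
    r=manip.look_for("side",q)
    if r: print(q,w(d,r[0]["at"]).round(4))
s=manip.sense(); print(s["t"],s["position"],s["ft_force"])
```

```text
green_block [ 0.6425 -0.1431  0.0089]
orange_cassette [ 0.5381 -0.0151  0.0426]
wax_mould [ 0.5325 -0.0973  0.042 ]
green_button_top [ 0.4651 -0.0385  0.0418]
10.9167 [ 0.46182629 -0.02692691  0.12822495] [-0.22057259 -0.20705533  0.00782729]
```

View pics/side5.png

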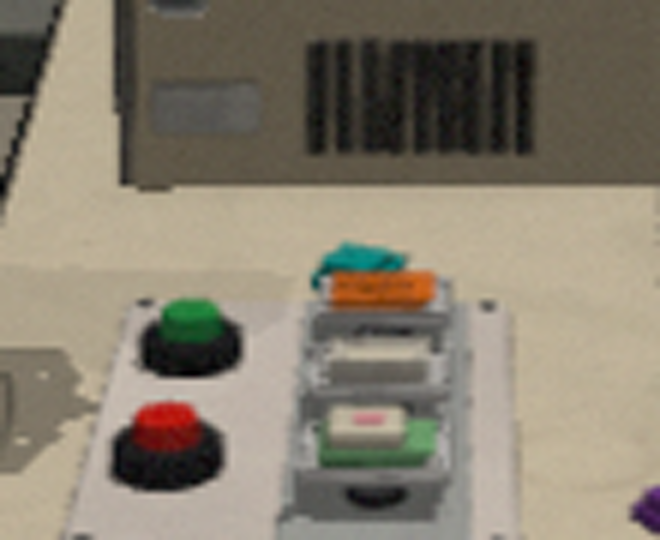

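The block at (370,435), mould and orange cassette are where they were, the green button at (190,318) has sprung back up, and the arm is clear. Handing in.

```bash
python3 -c "
from rig import manip
print(manip.sign_off())"
```

```text
the job is handed in; nothing more can be done
None
```

I rested the fingertips on the wax at about 1.3 N, lifted off, pressed the green button to its stop at about 7 N, and handed the job in at about 11 s; the last picture shows the block, the other two pieces and the red button unmoved.

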